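# Bin the red-topped cells, then pinch the battery cassette out of the radio and hold it

## Task

We are about to reload this emergency radio: first take the two tested cells with red tops out of the tray and set them in the yellow bin, lowering them in rather than dropping them from its rim, and leave the good cells standing where they are. Then pinch the two orange side catches of the radio's battery cassette together, lift the cassette straight out until it is well clear above the radio, and finish still holding it up there, steady and level, with both catches squeezed. Do not disturb anything else on the table.

Things in the scene. Friction and masses are not known exactly. Their poses are not given: they have to be found in the camera images.
- radio: blue box-shaped emergency radio, fixed to the table, 150 mm (its x) x 130 mm (its y) x 80 mm high; origin at the centre of its underside, z up. A battery well opens in the middle of its flat top, 90 mm (x) x 64 mm (y), its floor 12 mm above the table; the cassette sits in it
- cassette: empty grey battery cassette, plates 86 mm (its x) x 61 mm (its y) on a central spine, 117 mm tall, orange catches at +-y, 0.2 to 0.35 kg. Origin at the centre of its underside, z up, axes as the radio's. Seated, its lower 68 mm are inside the well (1.5 mm play); spine top (26 x 32 mm) and catch tabs stand out above. Latched: the catches' teeth hook under the well's lip until both are pressed
- cassette_grip (a point): midway between the two orange tabs at half their height, 96 mm above the cassette's underside (seated: 108 mm above the table, 28 mm above the radio's top). Its y axis points from the right to the left tab. Tabs: flat upright faces 30 mm wide (x), 48 mm tall (24 mm above and below this point), 62 mm apart over their outer faces when latched (+-31 mm along y), 48 mm pinched
- catch_left (a joint): how far the left (+y) catch of the cassette is pressed in towards the middle: 0 = sprung out and latched, 0.007 m = fully in against its stop. Its tooth is free of the radio's lip from about 0.0045. Spring: about 3 N at rest, 6 N fully in
- catch_right (a joint): how far the right (-y) catch of the cassette is pressed in towards the middle: 0 = sprung out and latched, 0.007 m = fully in against its stop. Its tooth is free of the radio's lip from about 0.0045. Spring: about 3 N at rest, 6 N fully in
- tray: shallow grey tray, fixed, 95 mm (its x) x 245 mm (its y), rim 10 mm high, floor 4 mm above the table (it carries the cells); origin at the centre of its underside. The four cells stand in one row along its y axis, about 55 mm apart (places at y = -82, -27, 27, 82 mm, up to 10 mm off the row in x). It lies either left or right of the radio
- bin: open yellow bin, fixed, 160 x 160 mm outside, 60 mm high, walls and floor 4 mm thick; origin at the centre of its underside. It lies on the other side of the radio from the tray
- reject_a: REJECT battery cell, upright cylinder 26 mm across and 50 mm tall, about 65 g, black body; origin at the centre of its underside, z axis up its length. Marked by a bright red top: the upper 15 mm and the end face are red. Starts standing at any of the four places in the tray
- reject_b: REJECT battery cell, upright cylinder 26 mm across and 50 mm tall, about 65 g, black body; origin at the centre of its underside, z axis up its length. Marked by a bright red top: the upper 15 mm and the end face are red. Starts standing at any of the four places in the tray
- good_a: GOOD battery cell, upright cylinder 26 mm across and 50 mm tall, about 65 g, black body; origin at the centre of its underside, z axis up its length. Steel end face and a brass band, no red. Starts standing at any of the four places in the tray and stays there
- good_b: GOOD battery cell, upright cylinder 26 mm across and 50 mm tall, about 65 g, black body; origin at the centre of its underside, z axis up its length. Steel end face and a brass band, no red. Starts standing at any of the four places in the tray and stays there
- door: bystander: blue battery door of the radio, loose flat plate 70 x 100 x 5 mm, lying in front of the radio; origin at the centre of its underside
- screwdriver: bystander: screwdriver 170 mm long lying behind the radio, about along world y; origin under its middle
- mug: bystander: white mug 76 mm across, 85 mm tall, far right of the table; origin at the centre of its underside
- spray: bystander: green bottle 60 mm across, 170 mm tall, far left of the table; origin at the centre of its underside
- calculator: bystander: grey desk calculator 125 x 80 x 14 mm, near right; origin at the centre of its underside
- tape: bystander: roll of tape lying flat, 90 mm across, 20 mm high, near left; origin at the centre of its underside
Mind the look-alikes: they are no part of the job. Leave any blue or purple look-alike of the reject_b alone.

How it is judged (in metres and radians):
On the way, in this order (a step that is already met when the one before it is completed fails the run):
1. both red-topped cells lie let go inside the yellow bin while the cassette is still seated in the radio (x of reject_a in the frame of bin between -0.078 and 0.078 m and y of reject_a in the frame of bin between -0.078 and 0.078 m and height (world z) of each of reject_a, reject_b below 0.065 m and linear speed of each of reject_a, reject_b below 0.05 m/s and contact force between each of reject_a, reject_b and the fingers below 0.05 N and x of reject_b in the frame of bin between -0.078 and 0.078 m and y of reject_b in the frame of bin between -0.078 and 0.078 m and height (world z) of cassette below 0.03 m), for 0.2 s.
2. the cassette is held by its two pinched catches, lifted free above the radio (height (world z) of cassette above 0.105 m and value of joint each of catch_left, catch_right above 0.005 m and contact force between cassette and the fingers above 2 N and contact force between cassette and radio below 0.05 N), for 0.2 s.
At the end, for the whole second after the job is handed in: Cassette held by the fingers, catches pressed over 5 mm, underside over 105 mm above the table (25 mm above the radio), level within 11 degrees, still, touching no radio, tray or bin; both red-topped cells at rest in the bin, let go; good cells standing in the tray within 20 mm of their start (all of step 2 and angle between cassette's own z axis and vertical below 0.2 rad and linear speed of cassette below 0.03 m/s and angular speed of cassette below 0.3 rad/s and contact force between cassette and tray below 0.05 N and contact force between cassette and bin below 0.05 N and x of reject_a in the frame of bin between -0.078 and 0.078 m and y of reject_a in the frame of bin between -0.078 and 0.078 m and height (world z) of each of reject_a, reject_b below 0.065 m and linear speed of each of reject_a, reject_b below 0.05 m/s and contact force between each of reject_a, reject_b and the fingers below 0.05 N and x of reject_b in the frame of bin between -0.078 and 0.078 m and y of reject_b in the frame of bin between -0.078 and 0.078 m and angle between each of good_a, good_b's own z axis and vertical below 0.15 rad and distance of each of good_a, good_b from where it was at the start of the episode below 0.02 m); the arm keeps its last pose, push and grip.
It fails at once if a red-topped cell is dropped (falls freely faster than 1 m/s, about 50 mm) ((linear speed of reject_a above 1 m/s and contact force between reject_a and the fingers below 0.02 N) or (linear speed of reject_b above 1 m/s and contact force between reject_b and the fingers below 0.02 N)).
It fails at once if a good cell is knocked over or moved more than 20 mm (angle between any of good_a, good_b's own z axis and vertical above 0.5 rad or distance of any of good_a, good_b from where it was at the start of the episode above 0.02 m).
It fails at once if a bystander is moved more than 30 mm (distance of any of door, screwdriver, mug, spray, calculator, tape from where it was at the start of the episode above 0.03 m).
It also fails if it takes over 70 s, if anything falls off the work surface, if the arm or the gripper's body presses on something with over 40 N, if the wrist force passes 120 N, or if a joint passes its speed limit or range.

## Robot

A 6-joint arm with a two-finger parallel gripper is mounted at the origin on the work surface. World frame = base frame: x ahead of the robot, y to its left, z up, the work surface at z = 0. Lengths are in m, angles in degrees, forces in N, time in s.
With the tool pointing down it reaches from about 0.3 to 0.825 m from the base axis. Payload 5.4 kg.
Tool frame: the origin (TCP) lies midway between the tips of the shut fingers; the grasp point (between the pads) lies 19 mm behind it (manip.hold_point_z is the distance from the TCP to the grasp point, in m); z points along the fingers, y is the line along which they close (so a half turn about z gives the same grasp; the last joint's range is limited). The gripper opens to 92 mm and grips with 3 to 60 N. Pads are 20 mm wide; open, the fingers measure 128 mm over their backs; the gripper's body (75 mm by 189 mm) begins 69 mm behind the grasp point.
Start: joints at [-86.179, 9.076, 91.501, -0, 79.423, -12.038], TCP at [0.157, -0.553, 0.215] pointing down, gripper open.
Joint ranges: [-166.64, 166.64], [-54.1, 131.32], [10.49, 154.53], [-73.88, 253.88], [9.74, 151.15], [-171.62, 171.62]. Speed limits (degrees/s): [147.25, 147.25, 180, 180, 180, 180].

## Interface

Orientations are given as [roll, pitch, yaw] about the fixed x, y, z axes, in that order (R = Rz(yaw) Ry(pitch) Rx(roll)).
In Python, from station import manip gives the robot as it stands. The module is installed in compiled form; this text tells all that it offers.
- The arm moves only by the tool arm_command, never from a script. Its argument "commands" is a list that holds one entry, the list of rows, each a list of 4 numbers: the shift along the world's x, y, z in m, then the turn about the world's z in rad. In form: [[[dx, dy, dz, yaw], ...]]. A call has 1 to 20 rows; each row is the pose to reach, as a shift and turn from the pose commanded when the call began; what a row does not reach only later rows make up. A row lasts 1/10 s, in which the tool goes at most 50 mm and 8.59 degrees, less where a joint would pass 70% of its speed; a pose out of reach is approached as far as the arm can. A call with a gripper value outside its range is refused whole. "claw" is the finger opening in m, from 0 to 0.0919, set as the call begins (left out, the last holds). The fingers move at their own pace and stop on an object; "newtons" is the grip in N (left out, the last holds). Time passes only in rows, so rows that repeat a pose let the fingers close. It gives the time, the measured TCP pose, the force, the opening and the grip force at its end, in the units of the state.
- manip.observe(): the state, without advancing time (a new reading comes with each control period).
- manip.grab_frame(name): name is "side" or "top" or "wrist"; returns a dict with "color" (420x560x3 uint8, blue, green, red), "camera_matrix" (3x3 intrinsics, pixels), "view" (4x4, takes a point from world to camera coordinates). Camera axes: x right, y up, looking along -z (the intrinsics and any distortion apply to the point x, -y, -z); pixel columns grow to the right and rows downward; lengths in m; the calibration is good to about 2 mm. A picture is of the moment at which its call begins. There is no depth.
- manip.sign_off(): hands the job in; it is judged then, once.
Trained networks look in the newest picture that a camera, given by its name, has taken for a name from the list of things; names that differ only in an ending like _2 or _b are one class to them, and where a whole thing is asked for, a point or a joint stands for the part that bears it (a point fixed in the world has none). Each returns a list of dicts, best first, with "p" (0 to 1); they miss things now and then, are a little off and sometimes report something else, mostly with a low value. They report only what shows in the picture. A call takes as long as a camera call. They do not tell look-alikes from the thing itself.
- manip.spot_in(thing, camera): "rect" ([left, top, width, height] in pixels, round what is visible of it).
- manip.tip_of(thing, camera): "centre" ([column, row] in pixels: a listed point, or the origin of a listed thing).
The state is a dict: "t": time; "joint_pos": joint angles; "joint_velocities": joint speeds; "joint_efforts": joint torques, N m; "eef_pos": TCP position; "ee_rot": TCP orientation; "force": force on the tool from outside, world axes, zero at the start; "ft_torque": the same for the moment, N m; "grip_width": opening from 0.0 (shut) to 1.0 (fully open); "gripper_force": force on a finger pad.
Only numpy, scipy, OpenCV 4.12 (cv2) and the standard library are available. Lean on these libraries where they do the work, as an engineer would, in place of code of your own. Each camera call takes 0.05 s, during which the arm holds its last target. There are 200 camera calls.

## Working session

There is one attempt and no reset: what is moved stays moved. The work goes in short steps, Python scripts to look and compute and a tool call to move; the robot and the scene stay as the last step left them, time stands still between calls to the robot, and variables do not carry over. Pictures are saved under pics/ and viewed, at most 10 in all, crops included, and the job is handed in when it is done.

Besides the shell and the picture viewer there is one more tool, called after "Request:" by a JSON object that holds its "name" and its "arguments", one argument or row to a line. arm_command: Moves the arm, as the interface text tells. Its arguments: {"type":"object","properties":{"commands":{"type":"array"},"claw":{"type":"number"},"newtons":{"type":"number"}},"required":["commands"]}

```bash
mkdir -p pics
python3 - <<'E'
from station import manip
import cv2, numpy as np
s=manip.observe();print(s['t'],s['eef_pos'],s['ee_rot'],s['grip_width'])
for n in("top","side"):
    f=manip.grab_frame(n);cv2.imwrite(f"pics/{n}0.png",f["color"]);print(n,f["camera_matrix"].tolist(),f["view"].round(4).tolist())
    np.savez(f"{n}.npz",K=f["camera_matrix"],V=f["view"])
    for th in("radio","cassette","cassette_grip","tray","bin","reject_a","good_a"):
        print(th,[(r['p'],r['centre']) for r in manip.tip_of(th,n)][:5])
E
```

```text
0.0 [ 0.15707096 -0.5524841   0.21363433] [-1.79895927e+02 -2.20302442e-02  1.58607465e+01] 0.9988839504180663
top [[528.2444969173616, 0.0, 279.3742944489199], [0.0, 528.2444969173616, 203.76321145487034], [0.0, 0.0, 1.0]] [[0.0195, -0.9998, 0.0033, -0.0047], [0.9949, 0.0197, 0.0986, -0.4978], [-0.0986, 0.0014, 0.9951, -1.4432], [0.0, 0.0, 0.0, 1.0]]
radio [(0.83, [282.2, 171.3]), (0.73, [365.6, 195.8]), (0.73, [183.2, 126.4])]
cassette [(0.66, [283.0, 168.8])]
cassette_grip [(0.72, [281.0, 164.8])]
tray [(0.95, [375.5, 201.0])]
bin [(0.58, [180.2, 213.3])]
reject_a [(0.68, [366.6, 196.7]), (0.66, [375.7, 163.1]), (0.62, [363.4, 244.9]), (0.55, [386.6, 196.8])]
good_a [(0.57, [345.3, 203.3]), (0.48, [404.1, 197.0])]
side [[425.10792582792243, 0.0, 279.53719977487856], [0.0, 425.10792582792243, 210.42272018675112], [0.0, 0.0, 1.0]] [[0.9493, -0.3142, 0.014, -0.496], [0.2102, 0.6671, 0.7147, -0.162], [-0.2339, -0.6755, 0.6993, -1.2239], [0.0, 0.0, 0.0, 1.0]]
radio [(0.57, [301.8, 223.8])]
cassette [(0.91, [300.7, 220.3]), (0.61, [226.0, 223.8])]
cassette_grip [(0.67, [303.4, 199.1])]
tray [(0.67, [309.7, 292.7])]
bin [(0.87, [240.7, 176.4])]
reject_a [(0.72, [305.1, 288.8]), (0.7, [316.0, 302.4]), (0.68, [263.1, 296.4]), (0.66, [346.8, 284.3])]
good_a [(0.64, [324.3, 316.7]), (0.51, [296.1, 271.8]), (0.47, [315.8, 302.0])]
```

View pics/top0.png

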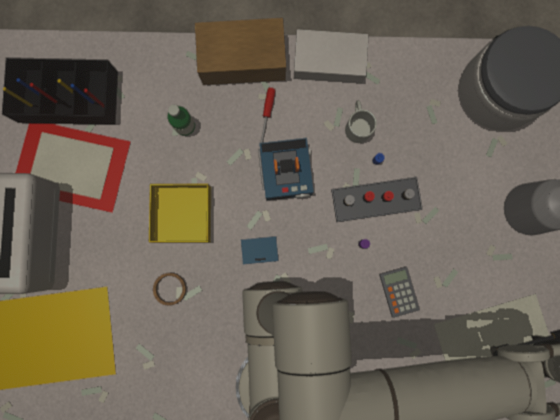

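View pics/side0.png

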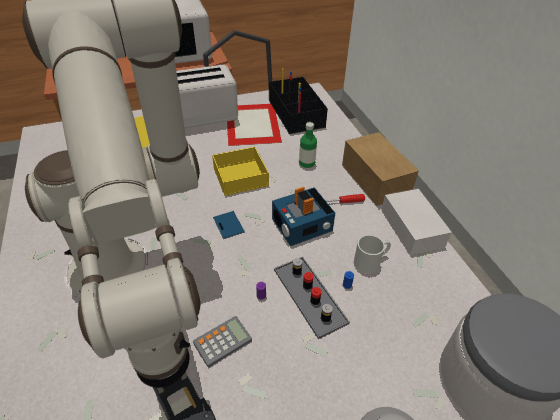

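The top view shows the tray at about (377,200), with cells in the order good (349,200), red (369,197), red (388,197), good (409,194). The blue (379,159) and purple (364,244) look-alikes stand off the tray. The bin is at (180,213) and the radio with its orange catches at (287,167). The two red-topped cells in the tray are the rejects, and I'll confirm that in one crop while measuring.

```bash
cat > h.py <<'E'
import numpy as np, cv2
def plane(cam,uv,z):
    d=np.load(f"{cam}.npz");K,V=d['K'],d['V'];R,t=V[:3,:3],V[:3,3]
    c=-R.T@t;r=np.linalg.inv(K)@[uv[0],uv[1],1];r=R.T@(r*[1,-1,-1]);return c+r*(z-c[2])/r[2]
def proj(cam,p):
    d=np.load(f"{cam}.npz");q=d['V'][:3,:3]@p+d['V'][:3,3];q=d['K']@(q*[1,-1,-1]);return q[:2]/q[2]
def blobs(im,lo,hi,amin):
    m=cv2.inRange(cv2.cvtColor(im,cv2.COLOR_BGR2HSV),lo,hi)
    n,l,s,c=cv2.connectedComponentsWithStats(m);return [(s[i][:5].tolist(),c[i].round(1),np.argwhere(l==i)[:,::-1].astype(np.float32)) for i in range(1,n) if s[i][4]>=amin]
E
python3 - <<'E'
from h import *
T=cv2.imread('pics/top0.png');S=cv2.imread('pics/side0.png')
for n,im in(('top',T),('side',S)):
    for nm,lo,hi in(('red',(0,150,90),(6,255,255)),('red2',(172,150,90),(180,255,255)),('orange',(7,130,60),(16,255,255)),('yel',(22,150,60),(33,255,255)),('blue',(97,90,30),(112,255,255))):
        for s,c,p in blobs(im,lo,hi,15):
            z={'r':.046,'o':.13,'y':.06,'b':.08}[nm[0]]
            w=plane(n,c,z)
            if .3<w[0]<.85 and abs(w[1])<.45:
                print(n,nm,s,c,w.round(3), cv2.minAreaRect(p) if s[4]>150 else '')
a=cv2.resize(T[130:260,240:430],None,fx=4,fy=4,interpolation=2);cv2.imwrite('pics/crop1.png',a)
E
```

```text
top red [264, 88, 11, 28, 189] [268.6 101.4] [0.782 0.041 0.046] ((268.5769348144531, 101.61538696289062), (6.864064693450928, 28.04460906982422), 11.309932708740234)
top red [283, 188, 5, 4, 18] [284.8 189.5] [ 0.535 -0.009  0.046] 
top red [384, 191, 9, 10, 67] [388.2 195.4] [ 0.525 -0.293  0.046] 
top red [365, 192, 9, 9, 68] [369.  195.9] [ 0.522 -0.24   0.046] 
top orange [295, 157, 4, 14, 45] [296.5 163.6] [ 0.593 -0.037  0.13 ] 
top orange [274, 160, 4, 14, 35] [275.4 166. ] [0.586 0.017 0.13 ] 
top yel [149, 184, 61, 58, 3357] [179.5 212.6] [0.465 0.275 0.06 ] ((179.0, 212.5), (57.0, 60.0), 90.0)
top blue [261, 148, 51, 49, 948] [285.6 173.7] [ 0.574 -0.01   0.08 ] ((286.388427734375, 171.95840454101562), (45.09902572631836, 46.37742614746094), 83.8844985961914)
top blue [375, 154, 9, 9, 55] [379.  157.7] [ 0.622 -0.261  0.08 ] 
top blue [268, 238, 9, 22, 63] [272.8 248.2] [0.374 0.02  0.08 ] 
side red [340, 194, 25, 9, 172] [352.  198.1] [0.773 0.01  0.046] ((351.92071533203125, 198.0482940673828), (7.058866500854492, 24.415372848510742), 85.2363510131836)
side red [304, 272
[... 289 characters left out ...]
 49, 1959] [240.4 170.6] [0.46  0.237 0.06 ] ((240.90585327148438, 170.07647705078125), (41.759117126464844, 51.62945556640625), 77.47119140625)
side blue [305, 188, 12, 9, 30] [309.6 191.7] [0.637 0.045 0.08 ] 
side blue [273, 194, 62, 51, 1287] [302.6 220.5] [ 0.571 -0.067  0.08 ] ((304.57965087890625, 214.4149932861328), (48.276695251464844, 56.85536575317383), 69.67686462402344)
side blue [214, 211, 30, 27, 486] [228.4 224.2] [ 0.359 -0.016  0.08 ] ((228.30003356933594, 224.10000610351562), (25.491174697875977, 21.0190372467041), 63.43495178222656)
side blue [273, 215, 11, 20, 32] [277.4 224.8] [ 0.494 -0.062  0.08 ] 
side blue [343, 271, 11, 18, 141] [348.1 279.5] [ 0.609 -0.304  0.08 ]
```

View pics/crop1.png

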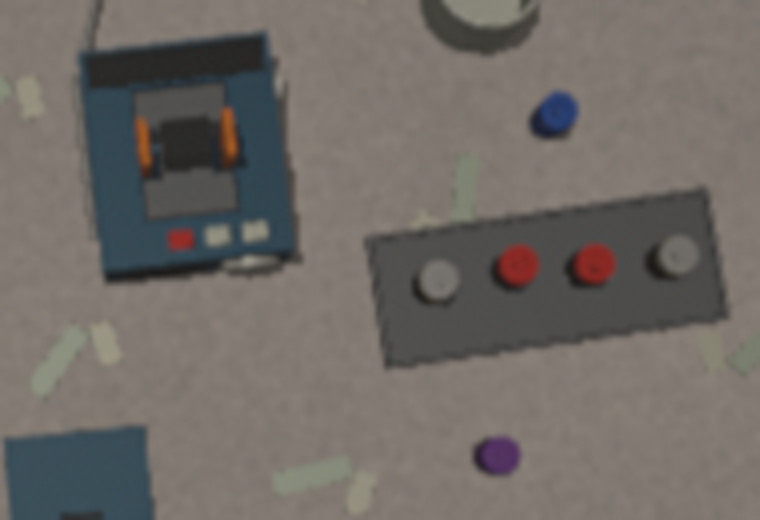

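The crop confirms it: the red tops at crop (518,266) and (594,264) are in the tray between two steel-topped good cells. The blue (556,113) and purple (498,455) look-alikes stand outside the tray. The two red cells are the targets. I'll move above the first one now, fingers closing across the row.

Request:
{"name": "arm_command", "arguments": {
  "commands": [
    [[0.02, 0.02, 0, 0.1], [0.05, 0.043, 0, 0.2], [0.08, 0.068, 0, 0.3], [0.11, 0.094, 0, 0.42], [0.14, 0.12, 0, 0.54], [0.17, 0.145, 0, 0.66], [0.2, 0.17, 0, 0.78], [0.23, 0.196, 0, 0.9], [0.26, 0.222, 0, 1.02], [0.29, 0.248, -0.01, 1.14], [0.32, 0.273, -0.03, 1.26], [0.345, 0.294, -0.045, 1.36], [0.36, 0.307, -0.055, 1.43], [0.365, 0.312, -0.06, 1.456], [0.365, 0.312, -0.06, 1.456], [0.365, 0.312, -0.06, 1.456]]
  ],
  "claw": 0.06,
  "newtons": 15
}}

```text
t: 2.4
eef_pos: [0.5218, -0.242, 0.1552]
ee_rot: [180.0, 0.0, 99.2]
force: [-0.1, -0.2, 0.1]
grip_width: 0.646
gripper_force: 0.0
```

Run:
```python
from station import manip
from h import *
s=manip.observe();print(s['t'],s['eef_pos'],s['ee_rot'],s['joint_pos'],s['force'])
f=manip.grab_frame("wrist");cv2.imwrite("pics/w1.png",f["color"]);np.savez("wrist.npz",K=f["camera_matrix"],V=f["view"])
for lo,hi in(((0,150,60),(6,255,255)),((172,150,60),(180,255,255))):
    for q,c,p in blobs(f["color"],lo,hi,100):print(q,c,plane('wrist',c,.054).round(4))
print(proj('wrist',np.array([.522,-.241,.054])),proj('wrist',s['eef_pos']))
```

```text
2.4 [ 0.52180521 -0.24197604  0.15517095] [1.79991849e+02 4.77817589e-02 9.91831269e+01] [-3.68947853e+01  1.19962757e+01  9.50781350e+01 -2.85378999e-02
  7.28855207e+01 -4.60695269e+01] [-0.09619226 -0.2356177   0.14010915]
[273, 191, 32, 35, 874] [288.1 208.5] [ 0.5219 -0.2382  0.054 ]
[265, 250, 31, 34, 829] [280.3 266.6] [ 0.5236 -0.2884  0.054 ]
[287.59348875 211.9070683 ] [287.8267912 268.1185998]
```

View pics/w1.png

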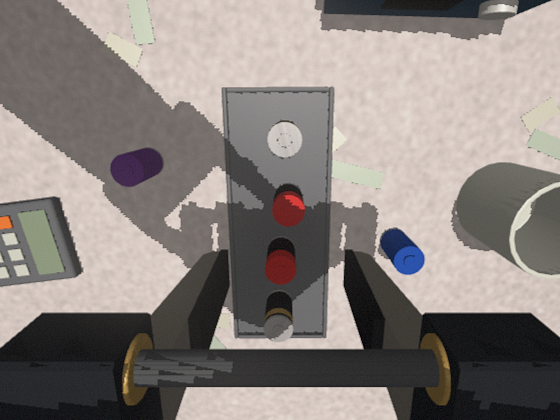

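The wrist view shows red A's top face at about (289,211) and B at about (281,268). Both agree with the earlier estimates, and the fingers straddle the row. I'll descend on A and grip.

Request:
{"name": "arm_command", "arguments": {
  "commands": [
    [[0, 0, -0.015, 0], [0, 0.001, -0.04, 0], [0, 0.001, -0.07, 0], [0, 0.001, -0.1, 0], [0, 0.001, -0.12, 0], [0, 0.001, -0.13, 0], [0, 0.001, -0.135, 0], [0, 0.001, -0.135, 0], [0, 0.001, -0.135, 0]]
  ]
}}

```text
t: 3.35
eef_pos: [0.5229, -0.2408, 0.0207]
ee_rot: [179.9, 0.1, 99.3]
force: [-0.4, 0.3, -0.2]
grip_width: 0.656
gripper_force: 0.0
```

Request:
{"name": "arm_command", "arguments": {
  "commands": [
    [[0, 0, 0, 0], [0, 0, 0, 0], [0, 0, 0, 0], [0, 0, 0, 0], [0, 0, 0, 0], [0, 0, 0, 0], [0, 0, 0, 0], [0, 0, 0.005, 0], [0, 0, 0.01, 0], [0, 0, 0.02, 0]]
  ],
  "claw": 0.015
}}

```text
t: 4.35
eef_pos: [0.5215, -0.2397, 0.0395]
ee_rot: [-179.9, -0.1, 99.3]
force: [0.4, -0.4, -1.0]
grip_width: 0.282
gripper_force: 15.0
```

Request:
{"name": "arm_command", "arguments": {
  "commands": [
    [[0, 0, 0.03, 0], [0, 0, 0.065, 0], [0, 0, 0.1, 0], [0, 0.01, 0.12, 0], [0, 0.035, 0.125, 0], [-0.01, 0.07, 0.125, 0], [-0.02, 0.11, 0.125, 0], [-0.03, 0.155, 0.125, 0], [-0.04, 0.2, 0.125, 0], [-0.05, 0.245, 0.125, 0], [-0.057, 0.29, 0.125, 0], [-0.057, 0.335, 0.125, 0], [-0.057, 0.38, 0.125, 0], [-0.057, 0.425, 0.125, 0], [-0.057, 0.465, 0.125, 0], [-0.057, 0.5, 0.125, 0], [-0.057, 0.525, 0.125, 0], [-0.057, 0.54, 0.125, 0], [-0.057, 0.545, 0.125, 0], [-0.057, 0.545, 0.125, 0]]
  ]
}}

```text
t: 6.35
eef_pos: [0.4652, 0.3047, 0.1648]
ee_rot: [180.0, 0.0, 99.3]
force: [0.0, 0.3, -0.6]
grip_width: 0.284
gripper_force: 15.0
```

Run:
```python
from station import manip
from h import *
s=manip.observe();print(s['t'],s['eef_pos'],s['ee_rot'],s['gripper_force'])
f=manip.grab_frame("wrist");cv2.imwrite("pics/w2.png",f["color"]);np.savez("wrist.npz",K=f["camera_matrix"],V=f["view"])
for q,c,p in blobs(f["color"],(22,120,40),(33,255,255),800):print(q,c)
```

```text
6.35 [0.46517989 0.30469164 0.1648081 ] [1.79994449e+02 2.13855143e-02 9.93024241e+01] 14.999753683805466
[181, 127, 217, 187, 24763] [281.  204.8]
```

View pics/w2.png

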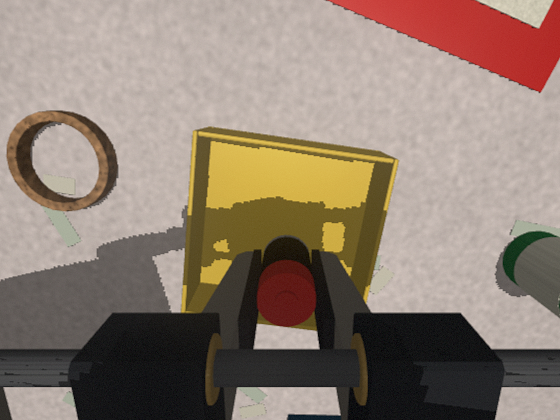

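The wrist view shows the held red cell over the bin, with far rim corners at (196,130) and (397,158) and a near-left corner at about (183,312). I'll convert these to world coordinates before lowering.

Run:
```python
from h import *
for u in((195,130),(397,158),(183,313)):print(plane('wrist',u,.06).round(3))
for u in((149,184),(210,184),(149,243),(210,243)):print(plane('top',u,.06).round(3))
```

```text
[0.387 0.357 0.06 ]
[0.541 0.361 0.06 ]
[0.39  0.199 0.06 ]
[0.541 0.361 0.06 ]
[0.545 0.195 0.06 ]
[0.381 0.354 0.06 ]
[0.385 0.19  0.06 ]
```

Request:
{"name": "arm_command", "arguments": {
  "commands": [
    [[0, 0, -0.02, 0], [0, 0, -0.05, 0], [0, 0, -0.08, 0], [0, 0, -0.11, 0], [0, 0, -0.125, 0], [0, 0, -0.135, 0], [0, 0, -0.14, 0], [0, 0, -0.1425, 0], [0, 0, -0.1425, 0], [0, 0, -0.1425, 0]]
  ]
}}

```text
t: 7.4
eef_pos: [0.4659, 0.3052, 0.0231]
ee_rot: [179.9, -0.0, 99.3]
force: [0.6, 0.4, 0.6]
grip_width: 0.28
gripper_force: 15.0
```

Request:
{"name": "arm_command", "arguments": {
  "commands": [
    [[0, 0, 0, 0], [0, 0, 0, 0], [0, 0, 0, 0], [0, 0, 0, 0], [0, 0, 0, 0], [0, 0, 0.02, 0], [0, 0, 0.05, 0], [0, 0, 0.085, 0], [0, 0, 0.12, 0], [0, 0, 0.14, 0], [0, 0, 0.143, 0]]
  ],
  "claw": 0.055
}}

```text
t: 8.5
eef_pos: [0.4671, 0.3057, 0.1685]
ee_rot: [179.6, -0.1, 99.3]
force: [0.6, -0.2, 0.5]
grip_width: 0.6
gripper_force: 0.0
```

Request:
{"name": "arm_command", "arguments": {
  "commands": [
    [[0, -0.01, 0, 0], [0, -0.035, 0, 0], [0, -0.07, 0, 0], [0, -0.11, 0, 0], [0.0, -0.155, 0, 0], [0.0, -0.2, 0, 0], [0.0, -0.245, 0, 0], [0.005, -0.29, 0, 0], [0.015, -0.335, 0, 0], [0.025, -0.38, 0, 0], [0.035, -0.425, 0, 0], [0.045, -0.47, 0, 0], [0.052, -0.51, 0, 0], [0.056, -0.545, 0, 0], [0.059, -0.57, 0, 0], [0.059, -0.588, 0, 0], [0.059, -0.596, 0, 0], [0.059, -0.597, 0, 0], [0.059, -0.597, -0.02, 0], [0.059, -0.597, -0.04, 0]]
  ]
}}

```text
t: 10.5
eef_pos: [0.5245, -0.2911, 0.1251]
ee_rot: [179.9, 0.0, 99.4]
force: [-0.2, -0.6, -0.4]
grip_width: 0.599
gripper_force: 0.0
```

Run:
```python
from station import manip
from h import *
s=manip.observe();print(s['t'],s['eef_pos'],s['ee_rot'],s['grip_width'])
f=manip.grab_frame("wrist");cv2.imwrite("pics/w3.png",f["color"]);np.savez("wrist.npz",K=f["camera_matrix"],V=f["view"])
for q,c,p in blobs(f["color"],(0,150,60),(6,255,255),100)+blobs(f["color"],(172,150,60),(180,255,255),100):print(q,c,plane('wrist',c,.054).round(4),plane('wrist',(c[0],q[1]+q[3]-q[2]/2),.054).round(4))
t=manip.grab_frame("top")["color"]
for q,c,p in blobs(t,(0,150,60),(6,255,255),15):print(q,c,plane('top',c,.046).round(3))
```

```text
10.5 [ 0.52450799 -0.29112428  0.12513411] [1.79945266e+02 3.67661426e-02 9.93505918e+01] 0.5994190821408654
[269, 204, 35, 39, 1077] [286.2 223.4] [ 0.5236 -0.29    0.054 ] [ 0.5238 -0.2916  0.054 ]
[84, 88, 4, 5, 16] [85.5 90. ] [0.804 0.553 0.046]
[264, 88, 11, 29, 194] [268.8 101.6] [0.782 0.04  0.046]
[16, 123, 114, 89, 2747] [ 79.1 161.3] [0.602 0.559 0.046]
[283, 188, 5, 4, 18] [284.8 189.5] [ 0.535 -0.009  0.046]
[387, 193, 5, 6, 19] [389.7 195.5] [ 0.524 -0.297  0.046]
[166, 209, 9, 9, 59] [170.  213.1] [0.464 0.303 0.046]
```

Request:
{"name": "arm_command", "arguments": {
  "commands": [
    [[0, 0, -0.02, 0], [0, 0, -0.05, 0], [0, 0, -0.075, 0], [0, 0, -0.095, 0], [0, 0, -0.1045, 0], [0, 0, -0.1045, 0], [0, 0, -0.1045, 0]]
  ]
}}

```text
t: 11.3
eef_pos: [0.5249, -0.2924, 0.022]
ee_rot: [179.9, 0.1, 99.3]
force: [0.3, 0.2, 0.5]
grip_width: 0.592
gripper_force: 0.0
```

Request:
{"name": "arm_command", "arguments": {
  "commands": [
    [[0, 0, 0, 0], [0, 0, 0, 0], [0, 0, 0, 0], [0, 0, 0, 0], [0, 0, 0, 0], [0, 0, 0, 0], [0, 0, 0, 0], [0, 0, 0.005, 0], [0, 0, 0.015, 0], [0, 0, 0.04, 0], [0, 0, 0.075, 0], [0, 0, 0.11, 0], [0, 0, 0.135, 0], [0, 0, 0.145, 0], [0, 0, 0.145, 0]]
  ],
  "claw": 0.015
}}

```text
t: 12.8
eef_pos: [0.5249, -0.2927, 0.1673]
ee_rot: [179.9, 0.1, 99.3]
force: [-0.3, 0.9, -0.5]
grip_width: 0.281
gripper_force: 15.0
```

To the bin: (0.465, 0.245), so dx = -0.06 and dy = +0.5375.

Request:
{"name": "arm_command", "arguments": {
  "commands": [
    [[0, 0.01, 0, 0], [0, 0.035, 0, 0], [-0.01, 0.07, 0, 0], [-0.02, 0.11, 0, 0], [-0.03, 0.155, 0, 0], [-0.04, 0.2, 0, 0], [-0.05, 0.245, 0, 0], [-0.059, 0.29, 0, 0], [-0.059, 0.335, 0, 0], [-0.059, 0.38, 0, 0], [-0.059, 0.425, 0, 0], [-0.059, 0.465, 0, 0], [-0.059, 0.5, 0, 0], [-0.059, 0.523, 0, 0], [-0.059, 0.534, 0, 0], [-0.059, 0.537, 0, 0], [-0.059, 0.537, -0.01, 0], [-0.059, 0.537, -0.03, 0], [-0.059, 0.537, -0.05, 0], [-0.059, 0.537, -0.07, 0]]
  ]
}}

```text
t: 14.8
eef_pos: [0.4648, 0.2434, 0.0939]
ee_rot: [-179.9, 0.0, 99.2]
force: [-0.3, 0.6, -0.5]
grip_width: 0.28
gripper_force: 15.0
```

Request:
{"name": "arm_command", "arguments": {
  "commands": [
    [[0, 0, -0.025, 0], [0, 0, -0.05, 0], [0, 0, -0.063, 0], [0, 0, -0.07, 0], [0, 0, -0.0735, 0], [0, 0, -0.0735, 0], [0, 0, -0.0735, 0]]
  ]
}}

```text
t: 15.5
eef_pos: [0.466, 0.2451, 0.0231]
ee_rot: [179.9, -0.0, 99.3]
force: [-0.3, 0.3, 0.7]
grip_width: 0.279
gripper_force: 15.0
```

Request:
{"name": "arm_command", "arguments": {
  "commands": [
    [[0, 0, 0, 0], [0, 0, 0, 0], [0, 0, 0, 0], [0, 0, 0, 0], [0, 0, 0, 0], [0, 0, 0.02, 0], [0, 0, 0.05, 0], [0, 0, 0.09, 0], [0, 0, 0.13, 0], [0, 0, 0.17, 0], [0, 0, 0.2, 0], [0, 0, 0.215, 0], [0, 0, 0.22, 0]]
  ],
  "claw": 0.055
}}

```text
t: 16.8
eef_pos: [0.4658, 0.2451, 0.2436]
ee_rot: [179.8, -0.0, 99.3]
force: [-0.2, -0.5, -0.5]
grip_width: 0.604
gripper_force: 0.0
```

Run:
```python
from station import manip
from h import *
s=manip.observe();print(s['t'],s['eef_pos'],s['joint_pos'])
f=manip.grab_frame("wrist");np.savez("wrist.npz",K=f["camera_matrix"],V=f["view"])
for q,c,p in blobs(f["color"],(0,150,40),(6,255,255),200):print(q,c,plane('wrist',c,.05).round(4))
```

```text
16.8 [0.46583942 0.24510821 0.24355007] [1.45845165e+01 5.87927678e-01 9.72487518e+01 1.46147951e-03
 8.20109133e+01 5.29979896e+00]
[426, 0, 100, 37, 1876] [486.1  11.9] [0.6192 0.4363 0.05  ]
[283, 117, 25, 27, 529] [295.  130.1] [0.4648 0.3046 0.05  ]
[274, 177, 24, 22, 418] [285.9 187.3] [0.4651 0.246  0.05  ]
```

Both cells stand in the bin at (0.465, 0.305) and (0.465, 0.246). Next I'll move above the cassette with the fingers fully open.

Request:
{"name": "arm_command", "arguments": {
  "commands": [
    [[0.01, -0.02, 0, -0.1], [0.02, -0.04, 0, -0.22], [0.03, -0.06, 0, -0.35], [0.04, -0.085, 0, -0.48], [0.05, -0.11, 0, -0.61], [0.06, -0.135, 0, -0.74], [0.07, -0.155, 0, -0.87], [0.08, -0.175, 0, -1.0], [0.09, -0.195, 0, -1.13], [0.1, -0.215, 0, -1.26], [0.11, -0.23, 0, -1.39], [0.118, -0.245, 0, -1.5], [0.123, -0.254, 0, -1.58], [0.123, -0.255, 0, -1.604], [0.123, -0.255, 0, -1.604], [0.123, -0.255, 0, -1.604]]
  ],
  "claw": 0.0915
}}

```text
t: 18.45
eef_pos: [0.5874, -0.0094, 0.2411]
ee_rot: [-180.0, 0.1, 7.5]
force: [0.4, 1.2, 0.1]
grip_width: 0.995
gripper_force: 0.0
```

Run:
```python
from station import manip
from h import *
s=manip.observe();print(s['t'],s['eef_pos'],s['ee_rot'],s['grip_width'])
f=manip.grab_frame("wrist");cv2.imwrite("pics/w4.png",f["color"]);np.savez("wrist.npz",K=f["camera_matrix"],V=f["view"])
for q,c,p in blobs(f["color"],(5,130,40),(18,255,255),100):print(q,c,plane('wrist',c,.132).round(4))
print([(r['p'],r['centre']) for r in manip.tip_of("cassette_grip","wrist")], proj('wrist',np.array([.589,-.01,.108])))
```

```text
18.45 [ 0.58744847 -0.00943193  0.24110406] [-1.79952915e+02  9.33617417e-02  7.48731320e+00] 0.9952246551372512
[250, 174, 14, 48, 514] [256.3 196.8] [0.5948 0.0155 0.132 ]
[313, 174, 15, 48, 557] [319.9 196.6] [ 0.6016 -0.0351  0.132 ]
[31, 250, 33, 27, 232] [ 52.6 259.9] [0.5177 0.1808 0.132 ]
[(0.92, [285.9, 197.6])] [286.80971295 200.31170871]
```

View pics/w4.png

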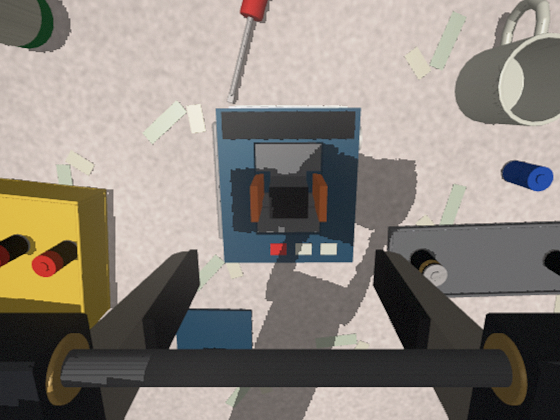

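The wrist view shows the tabs at (256,197) and (320,197), symmetric about the tool axis, with the grip point at about (286,198). That puts the grip at x≈0.591, y≈-0.009. The tabs are at the same height in the picture, so the yaw is right. I'll descend to put the pads at z≈0.108.

Request:
{"name": "arm_command", "arguments": {
  "commands": [
    [[0.003, 0, -0.02, 0], [0.003, 0, -0.05, 0], [0.003, 0, -0.08, 0], [0.003, 0, -0.11, 0], [0.003, 0, -0.132, 0], [0.003, 0, -0.145, 0], [0.003, 0, -0.152, 0], [0.003, 0, -0.152, 0], [0.003, 0, -0.152, 0]]
  ]
}}

```text
t: 19.45
eef_pos: [0.592, -0.0102, 0.0914]
ee_rot: [180.0, -0.1, 7.4]
force: [0.0, 0.8, -0.8]
grip_width: 0.997
gripper_force: 0.0
```

Request:
{"name": "arm_command", "arguments": {
  "commands": [
    [[0, 0, 0, 0], [0, 0, 0, 0], [0, 0, 0, 0], [0, 0, 0, 0], [0, 0, 0, 0], [0, 0, 0, 0], [0, 0, 0, 0], [0, 0, 0, 0], [0, 0, 0, 0], [0, 0, 0, 0], [0, 0, 0, 0], [0, 0, 0, 0]]
  ],
  "claw": 0.035,
  "newtons": 30
}}

```text
t: 20.65
eef_pos: [0.5914, -0.0104, 0.0907]
ee_rot: [180.0, -0.0, 7.4]
force: [-1.2, -1.5, 5.5]
grip_width: 0.496
gripper_force: 30.0
```

Request:
{"name": "arm_command", "arguments": {
  "commands": [
    [[0, 0, 0.003, 0], [0, 0, 0.006, 0], [0, 0, 0.01, 0], [0, 0, 0.015, 0], [0, 0, 0.02, 0], [0, 0, 0.02, 0]]
  ]
}}

```text
t: 21.25
eef_pos: [0.5918, -0.0102, 0.1112]
ee_rot: [180.0, -0.1, 7.4]
force: [-0.2, 0.6, -2.3]
grip_width: 0.491
gripper_force: 30.0
```

Run:
```python
from station import manip
from h import *
s=manip.observe();print(s['t'],s['eef_pos'],s['force'],s['ft_torque'],s['grip_width'])
a=manip.grab_frame("wrist")["color"];b=manip.grab_frame("side")["color"]
b=cv2.resize(b[150:290,230:400],(510,420),interpolation=2)
cv2.imwrite("pics/w5.png",cv2.resize(np.hstack([a[:,120:440],b]),(790,400)))
```

```text
21.25 [ 0.59181474 -0.01021486  0.1111794 ] [-0.18704776  0.6330977  -2.34575191] [-0.00239873 -0.04214454 -0.02431066] 0.4910174352155393
```

View pics/w5.png

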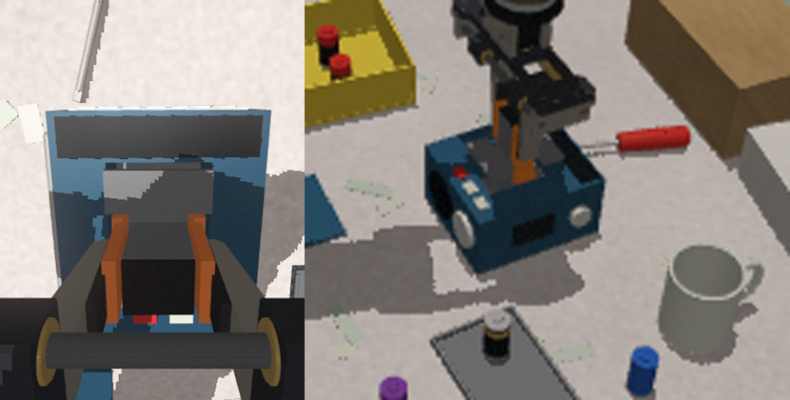

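The picture shows the cassette rising level in the well, with both orange catches pinched at (118,265) and (203,265), and a force of about 2.3 N, roughly its weight. I'll keep lifting until its underside is at about 0.14 m.

Request:
{"name": "arm_command", "arguments": {
  "commands": [
    [[0, 0, 0.006, 0], [0, 0, 0.015, 0], [0, 0, 0.025, 0], [0, 0, 0.035, 0], [0, 0, 0.045, 0], [0, 0, 0.055, 0], [0, 0, 0.065, 0], [0, 0, 0.075, 0], [0, 0, 0.085, 0], [0, 0, 0.095, 0], [0, 0, 0.103, 0], [0, 0, 0.108, 0], [0, 0, 0.11, 0], [0, 0, 0.11, 0], [0, 0, 0.11, 0], [0, 0, 0.11, 0], [0, 0, 0.11, 0], [0, 0, 0.11, 0], [0, 0, 0.11, 0], [0, 0, 0.11, 0]]
  ]
}}

```text
t: 23.35
eef_pos: [0.5911, -0.0101, 0.2201]
ee_rot: [-180.0, 0.0, 7.4]
force: [0.4, -0.5, -2.2]
grip_width: 0.488
gripper_force: 30.0
```

Run:
```python
from station import manip
from h import *
s=manip.observe();print(s['t'],s['eef_pos'],s['force'],s['ft_torque'],s['grip_width'],s['gripper_force'])
a=manip.grab_frame("wrist")["color"];b=manip.grab_frame("side")["color"]
b=cv2.resize(b[120:290,210:400],(470,420),interpolation=2)
cv2.imwrite("pics/w6.png",cv2.resize(np.hstack([a[:,120:440],b]),(790,420)))
```

```text
23.35 [ 0.59110136 -0.01009621  0.22007628] [ 0.36706221 -0.50034555 -2.18055493] [0.07200624 0.04553181 0.01988301] 0.4880996327495316 29.97497946023941
```

View pics/w6.png

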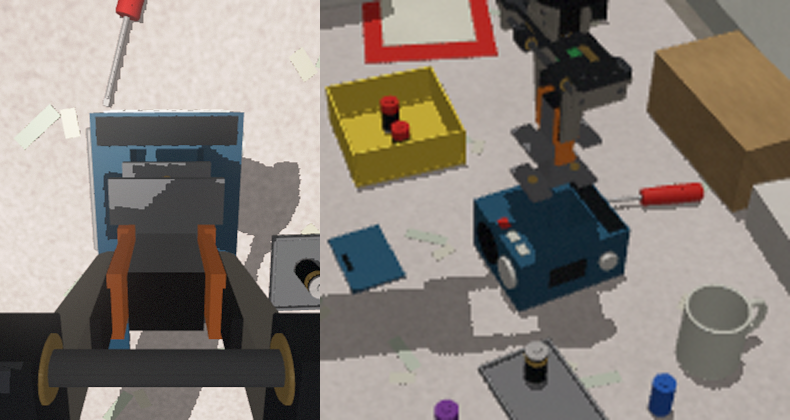

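The cassette hangs level above the radio with both catches pinched at (118,285) and (213,285). The two red cells stand in the bin and the good cell in view is still upright. Handing in.

```bash
python3 -c "
from station import manip
print(manip.sign_off())"
```

```text
the job is handed in; nothing more can be done
None
```

I handed the job in at about 23 s: both red-topped cells were lowered into the yellow bin, and the cassette is held level with both catches pinched, its underside about 0.14 m above the table; the sign-off returned no verdict.

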